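# Open the left cell pot with unknown thread hand and hold its cap clear

### The arm

A 6-joint arm with a two-finger parallel gripper is mounted at the origin on a cart in front of the work surface, level with it; the furniture and walls round the work are solid. World frame = base frame: x ahead of the robot, y to its left, z up, the work surface at z = 0. Lengths are in mm, angles in rad, forces in N, time in s.
With the tool pointing down it reaches from about 300 to 875 mm from the base axis. Payload 6.4 kg.
Tool frame: the origin (TCP) lies at the very end of the fingers, on their centre line; the grasp point (between the pads) lies 19 mm behind it; z points along the fingers, y is the line along which they close (so a half turn about z gives the same grasp; the last joint's range is limited). The gripper opens to 85 mm and grips with 20 to 120 N. Pads are 22 mm wide; open, the fingers measure 114 mm over their backs; the gripper's body (76 mm by 85 mm) begins 54 mm behind the grasp point. The pads swing forward as they close: fully open they stand 13 mm farther back than shut.
Start: joints at [-1.343, 0.181, 1.607, -0, 1.354, -0.206], TCP at [241.702, -521.748, 231.288] pointing down, gripper open.
Joint ranges: [-2.99, 2.99], [-0.89, 2.07], [0.3, 2.58], [-1.14, 4.28], [0, 2.63], [-3.12, 3.12]. Speed limits (rad/s): [2.57, 2.57, 3.01, 3.14, 3.14, 3.14].

### API

Orientations are given as [roll, pitch, yaw] about the fixed x, y, z axes, in that order (R = Rz(yaw) Ry(pitch) Rx(roll)).
In Python, from workcell import robot, grab_frame, calibration, workorder gives the robot as it stands.
- The arm moves only by the tool send_rows, never from a script. Its arguments are lists of equal length, an entry for each row: "translation": the shift along the tool's x, y, z in units of 40 mm (1.0 is 40 mm), a list of three; "yaw": the turn about the tool's z in rad; "jaw": the opening, from 0 (shut) to 1 (fully open). A call has 1 to 12 rows; each row shifts and turns the commanded pose from where the row before left it, along the tool's axes as they then stand; what a row does not reach is not made up. A row lasts 1/10 s, in which the tool goes at most 50 mm and 8.59 degrees, less where a joint would pass 70% of its speed; a pose out of reach is approached as far as the arm can. A call is refused whole if a number of a shift passes 1 or a number of a turn 0.15, either way. A call with a gripper value outside its range is refused whole. The fingers move at their own pace and stop on an object; "grip_force" is the grip in N (left out, the last holds). Time passes only in rows, so rows that do not move let the fingers close. It gives the time, the measured TCP pose, the force, the opening and the grip force at its end, in the units of the state.
- robot.get_state(): the state, without advancing time (a new reading comes with each control period).
- grab_frame(name): name is "side" or "top"; returns (picture, depth): 400x640x3 uint8, red, green, blue; 400x640 float32, mm along the optical axis (not along the pixel's ray), 0 where there is no reading.
- calibration(name): a dict with "fx", "fy", "cx", "cy" (pixels), "k1" (the pictures are not rectified: a ray, as slopes to the right and down, at radius r is drawn at 1 + k1 r^2 times it, then the intrinsics apply), "R" (3x3) and "t" (3): a world point X has camera coordinates R X + t. Camera axes: x right, y down, z forward; pixel columns grow to the right and rows downward; lengths in mm; the calibration is good to about 2 mm. A picture is of the moment at which its call begins. calibration takes no time and is no camera call.
- workorder.sign_off(): hands the job in; it is judged then, once.
The state is a dict: "time_s": time; "joint_pos": joint angles; "qvel": joint speeds; "effort": joint torques, N m; "tcp_pos": TCP position; "orientation": TCP orientation; "force": force on the tool from outside, world axes, zero at the start; "moment": the same for the moment, N m; "finger_gap": opening from 0.0 (shut) to 1.0 (fully open); "finger_force": force on a finger pad.
Only numpy, scipy, OpenCV 4.12 (cv2) and the standard library are available. Lean on these libraries where they do the work, as an engineer would, in place of code of your own. Each camera call takes 0.05 s, during which the arm holds its last target. There are 200 camera calls.

### The job

The cell in the left one of the two cell pots has rested long enough: unscrew that pot's cap, lift it off and finish holding it in the gripper, upright, 5 cm or more above the pot's rim and about 15 cm to one side of the pot, so that a colleague can take the cell out. One pot has an ordinary thread and the other a left-hand thread, and nothing on the outside tells which, so try loosening it both ways until you find how it turns. Leave the right pot shut, the cells standing in their pots and the things round about where they lie; do not put the cap down or let go of it at the end.

Things in the scene. Friction and masses are not known exactly. Their poses are not given: they have to be found in the camera images.
- pot_a: cell pot, fixed: aluminium tube 40 mm across on a square steel foot 84 x 84 x 10 mm, holding one round cell; the screw cap hides its top. Origin: centre of the foot's underside, on the worktop; z up the tube; yaw means nothing. One pot stands left (y -0.05 to 0.07), one right (y -0.33 to -0.21); pot_a may be either. One has an ordinary, the other a left-hand thread; unknown which.
- pot_b: the other cell pot, same look, sizes and frame as pot_a; it may be the left or the right one, with the ordinary thread (cap loosens anticlockwise seen from above) or the left-hand one (loosens clockwise). The tube below a cap is slimmer than the cap, so fingers may reach past the cap's lower edge; nothing higher than the foot stands round the tube.
- cap_a_mid (a point): centre of pot_a's screw cap: on its axis, half-way up. Round knurled steel cap 49 mm across, 34 mm tall, about 150 g. Home, this point is on the pot's axis, 79 mm above the pot's origin. z: cap's axis, up; x: towards the dark index line on its top, so yaw tells how far it has turned. Loosening, it turns easily and rises 5 mm over the first 0.95 rad (end play 2 mm); let go, it stays.
- cap_b_mid (a point): centre of pot_b's screw cap, same as pot_a's but for the hand of the thread. Both: quick thread; from 1.0 rad of loosening to a stop at about 1.5 rad the cap is out of the thread and lifts straight off (aim for 1.2). The wrong way it meets a hard stop within 0.1 rad and only the fingers slip round it. While in the thread it cannot be pulled off.
- pot_a_mouth (a point): centre of pot_a's rim, 84 mm above its origin: neck 31 mm across with short thread ribs out to 40 mm, bore 24 mm. Inside the cap's skirt (43 mm bore, 22 mm deep) three lugs run between the ribs.
- pot_b_mouth (a point): centre of pot_b's rim, as for pot_a.
- potcell_a_mid (a point): centre of the round cell (21 mm across, 70 mm tall) that stands upright in pot_a, hidden while the cap is on; its top ends 3.5 mm below the rim
- potcell_b_mid (a point): centre of the round cell (21 mm across, 70 mm tall) that stands upright in pot_b, hidden while the cap is on; its top ends 3.5 mm below the rim
- tray_stack: stack of white cell trays full of green cells behind the left pot, fixed, always in the same place: its front is at x = 0.61, its right side at y = -0.13, about 0.22 m high; keep clear of it
- scanner_mid (a point): hand code reader, grey and black, 50 x 158 x 38 mm, lying on the worktop; its centre. Bystander.
- tape_amber_mid (a point): roll of amber tape lying flat, 66 mm across, 19 mm high; its centre. Bystander.
- driver_a_mid (a point): screwdriver with an orange handle, 204 mm long, 25 mm thick, lying; its centre. Bystander.
- hexkey_mid (a point): plain hex key, 83 x 33 x 5 mm, lying; its centre. Bystander.
Things that resemble listed ones, but are neither listed nor needed, are in the scene too. What is shaped like the part that bears cap_a_mid but orange or red is not meant.

How it is judged:
By the outcome, as a careful person would: the job done as asked, in the order asked, and still so for the second after the job is handed in, while the arm keeps its last pose, push and grip.
It also fails if it takes over 38 s, if anything falls off the work surface, if the arm or the gripper's body presses on something with over 40 N, if the wrist force passes 120 N, or if a joint passes its speed limit or range.

## Working session

There is one attempt and no reset: what is moved stays moved. The work goes in short steps, Python scripts to look and compute and a tool call to move; the robot and the scene stay as the last step left them, time stands still between calls to the robot, and variables do not carry over. Pictures are saved under pics/ and viewed, at most 10 in all, crops included, and the job is handed in when it is done.

Besides the shell and the picture viewer there is one more tool, called by a JSON object that holds its "fn" and its "kwargs". send_rows: Moves the arm, as the interface text tells. Its arguments: {"type":"object","properties":{"translation":{"type":"array"},"yaw":{"type":"array"},"jaw":{"type":"array"},"grip_force":{"type":"number"}},"required":["translation","yaw","jaw"]}

```bash
mkdir -p pics; cat > h.py <<'E'
import numpy as np, cv2
from workcell import robot, grab_frame, calibration, workorder
def grab(n):
    p,d=grab_frame(n); cv2.imwrite(f'pics/{n}_{robot.get_state()["time_s"]:.2f}.png',p[:,:,::-1]); return p,d
def ray(n,u,v):
    c=calibration(n); K=np.array([[c['fx'],0,c['cx']],[0,c['fy'],c['cy']],[0,0,1.]])
    return cv2.undistortPoints(np.array([[[u,v]]],float),K,np.array([c['k1'],0,0,0,0.]))[0,0]
def at_z(n,u,v,z):
    # world point on pixel ray at height z
    c=calibration(n);R=np.array(c['R']);t=np.array(c['t']); o=-R.T@t; d=R.T@np.r_[ray(n,u,v),1]
    return o+d*(z-o[2])/d[2]
def at_d(n,u,v,D):
    c=calibration(n);R=np.array(c['R']);t=np.array(c['t']); return R.T@(np.r_[ray(n,u,v),1]*D-t)
E
python3 - <<'E'
from h import *
s=robot.get_state(); print(s)
for n in('side','top'):
    p,d=grab(n); np.save(f'pics/{n}_d.npy',d); c=calibration(n); print(n,-np.array(c['R']).T@np.array(c['t']))
E
ls pics
```

```text
{'time_s': 0.0, 'joint_pos': array([-1.34333034e+00,  1.81550233e-01,  1.60800484e+00,  1.50351830e-05,
        1.35382326e+00, -2.06303444e-01]), 'qvel': array([ 1.85063617e-03, -6.56665874e-04,  6.07052474e-05, -1.71470933e-03,
        5.86694959e-04, -3.86050970e-04]), 'effort': array([ 1.29838886e-04, -4.44883955e+01, -3.51337159e+01, -2.55008408e-04,
        9.14397970e-03,  2.33915705e-05]), 'tcp_pos': array([ 241.55897325, -521.18406851,  230.38052805]), 'orientation': array([-3.13984785e+00, -3.80149542e-04,  4.33765851e-01]), 'force': array([0.28349005, 0.52385019, 0.16956428]), 'moment': array([ 0.00138448, -0.00591542, -0.01458337]), 'finger_force': 0.0, 'finger_gap': 1.0010613191572402}
side [ 559.36377509 1122.68688966  767.58987436]
top [ 440.84916826 -204.94290717 1368.38105314]
side_0.05.png
side_d.npy
top_0.10.png
top_d.npy
```

View pics/top_0.10.png

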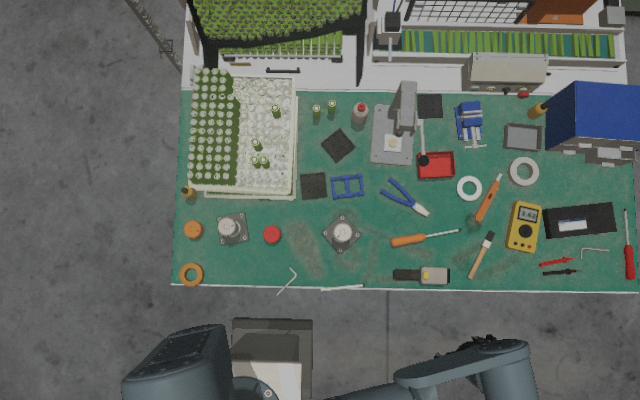

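View pics/side_0.05.png

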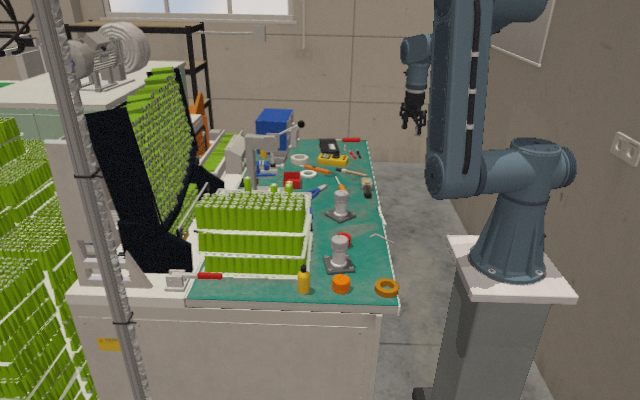

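The top view shows the left pot at about (231,228), the right pot at (342,233), red and orange decoy caps at (271,235) and (193,230), and the tray stack behind. In the side view the left pot's cap is at about (339,245). I'll enlarge the left pot next.

```bash
python3 - <<'E'
from h import *
t=cv2.imread('pics/top_0.10.png'); s=cv2.imread('pics/side_0.05.png')
a=cv2.resize(t[205:255,205:255],(400,400),interpolation=cv2.INTER_CUBIC); b=cv2.resize(s[225:275,315:365],(400,400),interpolation=cv2.INTER_CUBIC)
cv2.imwrite('pics/crop1.png',np.hstack([a,b]))
d=np.load('pics/top_d.npy')
# cap-top points: by height
P=[];
for v in range(205,255):
  for u in range(205,255):
    if d[v,u]>0:
      X=at_d('top',u,v,d[v,u])
      if 86<X[2]<110: P.append([u,v,*X])
P=np.array(P);print(len(P),P.mean(0),np.median(P,0),P.min(0),P.max(0))
for n,u,v,z in(('red',271,235,20),('orange',193,230,20),('right',342,233,96),('hex',288,280,2),('tape',191,274,10),('bottle',187,192,30)): print(n,at_z('top',u,v,z))
E
```

```text
Traceback (most recent call last):
  File "h.py", line 13, in at_d
    c=calibration(n);R=np.array(c['R']);t=np.array(c['t']); return R.T@(np.r_[ray(n,u,v),1]*D-t)
                                                                              ~~~^^^^^^^
  File "h.py", line 6, in ray
    c=calibration(n); K=np.array([[c['fx'],0,c['cx']],[0,c['fy'],c['cy']],[0,0,1.]])
ValueError: time passes only in moves, steps and waits
```

View pics/crop1.png

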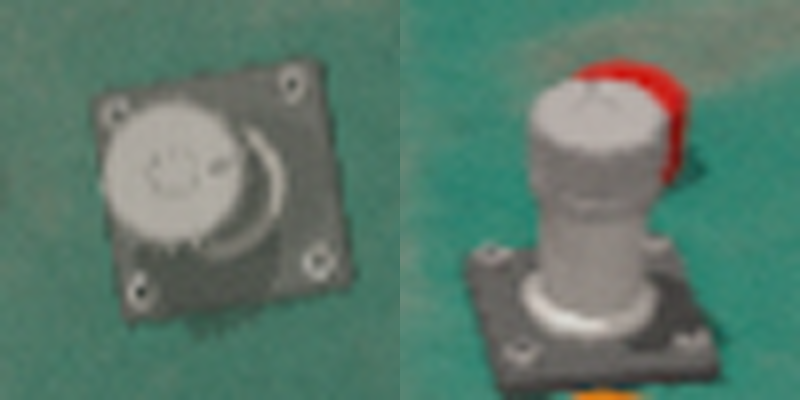

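The crop shows the left cap's top disc centred near (174,171), which is top pixel (226.4,226.0), with its index mark to the right. In the side view the top is centred near (339.2,239).

```bash
sed -i 's/^def grab/import functools\ncalibration=functools.lru_cache(None)(calibration)\ndef grab/' h.py; python3 - <<'E'
from h import *
d=np.load('pics/top_d.npy')
P=[]
for v in range(205,255):
  for u in range(205,255):
    if d[v,u]>0:
      X=at_d('top',u,v,d[v,u])
      if 86<X[2]<110: P.append([u,v,*X])
P=np.array(P);np.set_printoptions(precision=1,suppress=True);print(len(P),P.mean(0),np.median(P,0),P.min(0),P.max(0))
print('captop',at_z('top',226.4,226.0,96),at_z('side',339.2,238.9,96), 'idx',at_z('top',232.3,225.2,96))
for n,u,v,z in(('red',271,235,20),('orange',193,230,20),('right',342,233,96),('hex',288,280,2),('tape',191,274,10),('bottle',187,192,30)): print(n,at_z('top',u,v,z))
E
```

```text
277 [226.7 226.7 521.3  44.7  95.8] [227.  227.  520.8  44.6  95.7] [218.  218.  496.5  20.9  86. ] [236.  236.  545.2  69.6 102.4]
captop [523.2  45.4  96. ] [521.2  49.3  96. ] idx [525.7  29.6  96. ]
red [505.1 -67.2  20. ]
orange [514.9 155.5  20. ]
right [ 510.5 -263.6   96. ]
hex [ 379.7 -117.2    2. ]
tape [390.5 158.2  10. ]
bottle [622.1 175.3  30. ]
```

{"fn": "send_rows", "kwargs": {"translation": [[0.4,-0.3,0],[0.77,-0.62,0],[0.77,-0.62,0],[0.77,-0.62,0],[0.77,-0.62,0],[0.77,-0.62,0],[0.77,-0.62,0],[0.77,-0.62,0],[0.77,-0.62,0],[0.77,-0.62,0],[0.77,-0.62,0],[0.77,-0.62,0]], "yaw": [0,0,0,0,0,0,0,0,0,0,0,0], "jaw": [1,1,1,1,1,1,1,1,1,1,1,1], "grip_force": 60}}

```text
time_s: 1.3
tcp_pos: [444.2, -112.5, 231.1]
orientation: [-3.141, 0.0, 0.434]
force: [0.8, -0.8, -0.1]
finger_gap: 0.995
finger_force: 0.0
```

{"fn": "send_rows", "kwargs": {"translation": [[0.77,-0.62,0],[0.77,-0.62,0],[0.77,-0.62,0],[0.77,-0.62,0],[0.36,-0.31,0.2],[0,0,0.6],[0,0,0.6],[0,0,0.5],[0,0,0.3],[0,0,0]], "yaw": [0,0,0,0,0,0,0,0,0,0], "jaw": [1,1,1,1,1,1,1,1,1,1]}}

```text
time_s: 2.3
tcp_pos: [520.4, 45.1, 141.3]
orientation: [-3.139, 0.003, 0.434]
force: [0.3, -0.7, -0.6]
finger_gap: 1.002
finger_force: 0.0
```

```bash
python3 - <<'E'
from h import *
s=robot.get_state(); print(s['tcp_pos'],s['orientation'],s['joint_pos'])
p,d=grab('side')
# project tcp
c=calibration('side');X=np.array(c['R'])@s['tcp_pos']+np.array(c['t']);print(X[:2]/X[2]*[c['fx'],c['fy']]+[c['cx'],c['cy']])
cv2.imwrite('pics/crop2.png',cv2.resize(p[150:290,260:440,::-1],(720,560),interpolation=cv2.INTER_CUBIC))
E
```

```text
[520.41574878  45.07327433 141.34768406] [-3.13942028  0.00337413  0.43374153] [-1.41068290e-01  1.68492556e-01  1.81607986e+00 -1.21669135e-05
  1.16103319e+00  9.95995046e-01]
[340.06133229 224.73796032]
```

View pics/crop2.png

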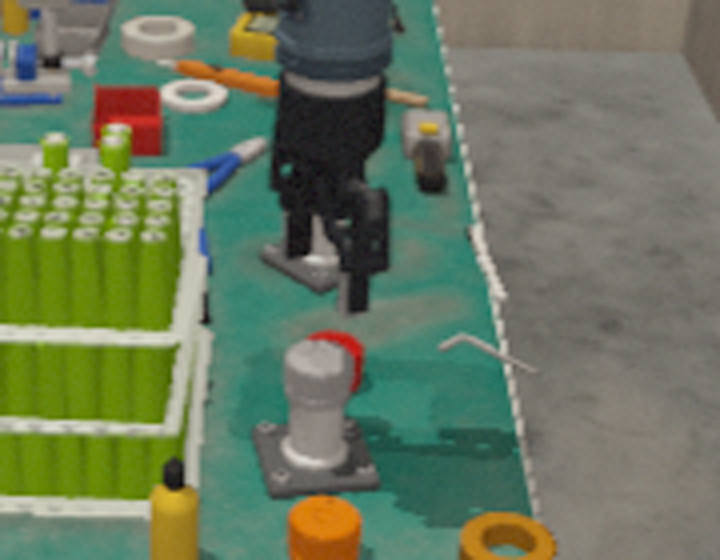

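The gripper hangs open above the left cap, with its fingertips around crop pixel (327,278) and well centred. Next I descend and close.

{"fn": "send_rows", "kwargs": {"translation": [[0.04,0,0.3],[0,0,0.5],[0,0,0.5],[0,0,0.4],[0,0,0.3],[0,0,0.1],[0,0,0],[0,0,0]], "yaw": [0,0,0,0,0,0,0,0], "jaw": [1,1,1,1,1,1,1,1]}}

```text
time_s: 3.15
tcp_pos: [524.1, 45.5, 60.1]
orientation: [3.141, -0.001, 0.434]
force: [-0.2, -0.6, 0.2]
finger_gap: 1.002
finger_force: 0.0
```

{"fn": "send_rows", "kwargs": {"translation": [[0,0,0],[0,0,0],[0,0,0],[0,0,0],[0,0,0],[0,0,0],[0,0,0],[0,0,0]], "yaw": [0,0,0,0,0,0,0,0], "jaw": [0.6,0.5,0.5,0.45,0.45,0.45,0.45,0.45], "grip_force": 40}}

```text
time_s: 3.95
tcp_pos: [523.6, 45.8, 60.1]
orientation: [3.142, -0.001, 0.434]
force: [-2.8, 0.9, 5.3]
finger_gap: 0.565
finger_force: 40.8
```

{"fn": "send_rows", "kwargs": {"translation": [[0,0,0],[0,0,0],[0,0,0],[0,0,0]], "yaw": [-0.1,-0.1,-0.1,0], "jaw": [0.45,0.45,0.45,0.45]}}

```text
time_s: 4.35
tcp_pos: [523.8, 46.2, 60.5]
orientation: [3.141, -0.001, 0.737]
force: [-3.3, 2.2, 8.0]
finger_gap: 0.559
finger_force: 41.4
```

```bash
python3 - <<'E'
from h import *
s=robot.get_state(); print(s['tcp_pos'],s['orientation'],s['force'],s['moment'],s['finger_gap'],s['finger_force'],s['joint_pos'][5])
E
```

```text
[523.83178528  46.15139805  60.48791323] [ 3.14147898e+00 -1.28582293e-03  7.36593529e-01] [-3.30791884  2.22182881  7.95256502] [0.41570899 0.48367808 0.01332148] 0.5590363524562516 41.36913035006728 0.6949814445908031
```

{"fn": "send_rows", "kwargs": {"translation": [[0,0,-0.03],[0,0,-0.013],[0,0,-0.013],[0,0,-0.013]], "yaw": [0,-0.1,-0.1,-0.1], "jaw": [0.45,0.45,0.45,0.45]}}

```text
time_s: 4.75
tcp_pos: [522.9, 46.4, 62.1]
orientation: [-3.14, -0.001, 1.037]
force: [-2.0, 2.6, 3.3]
finger_gap: 0.558
finger_force: 41.6
```

```bash
python3 - <<'E'
from h import *
s=robot.get_state(); print(s['tcp_pos'],s['orientation'],s['force'],s['moment'],s['finger_gap'],s['finger_force'],s['joint_pos'][5])
p,d=grab('side'); q,_=grab('top')
a=cv2.resize(p[190:290,300:400,::-1],(400,400),interpolation=cv2.INTER_CUBIC); b=cv2.resize(q[195:255,200:260,::-1],(400,400),interpolation=cv2.INTER_CUBIC)
cv2.imwrite('pics/crop3.png',np.hstack([a,b]))
E
```

```text
[522.87559544  46.35044551  62.1332322 ] [-3.14014760e+00 -7.17766564e-04  1.03745153e+00] [-2.03589425  2.5961268   3.28373369] [ 0.58116787  0.42183368 -0.10744841] 0.558435434111594 41.55964675534051 0.39386920348291354
```

View pics/crop3.png

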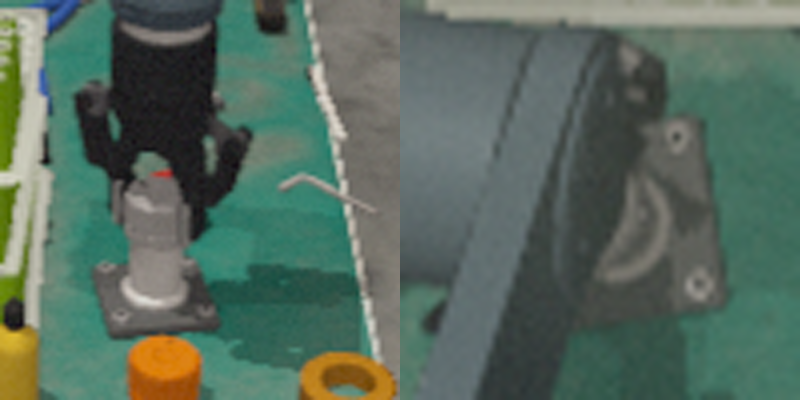

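The fingers hold the cap's sides at crop pixel (150,210). The index line is hidden, but the turn meets almost no torque, so it loosens anticlockwise. I'll carry on turning that way.

{"fn": "send_rows", "kwargs": {"translation": [[0,0,-0.014],[0,0,-0.014],[0,0,-0.014],[0,0,-0.014],[0,0,0],[0,0,0],[0,0,0]], "yaw": [-0.1,-0.1,-0.1,-0.1,-0.1,-0.1,0], "jaw": [0.45,0.45,0.45,0.45,0.45,0.45,0.45]}}

```text
time_s: 5.55
tcp_pos: [522.8, 46.2, 64.0]
orientation: [-3.141, -0.001, 1.632]
force: [-2.1, 4.2, 0.2]
finger_gap: 0.562
finger_force: 41.4
```

```bash
python3 - <<'E'
from h import *
s=robot.get_state(); print(s['tcp_pos'],s['orientation'],s['force'],s['moment'],s['finger_gap'],s['finger_force'],s['joint_pos'][5])
E
```

```text
[522.76708529  46.17806816  63.95333671] [-3.14056137e+00 -1.00841738e-03  1.63222297e+00] [-2.14571511  4.20892221  0.18942258] [ 0.69225304  0.30421142 -0.00309127] 0.5623465118616428 41.39328146469779 -0.20070802676950358
```

Turned 1.2 rad with no torque built up. Now a gentle test lift.

{"fn": "send_rows", "kwargs": {"translation": [[0,0,-0.05],[0,0,-0.05],[0,0,-0.05],[0,0,0]], "yaw": [0,0,0,0], "jaw": [0.45,0.45,0.45,0.45]}}

```text
time_s: 5.95
tcp_pos: [522.4, 45.8, 70.0]
orientation: [-3.14, -0.001, 1.633]
force: [-2.6, 3.6, -2.9]
finger_gap: 0.565
finger_force: 42.0
```

{"fn": "send_rows", "kwargs": {"translation": [[0,0,-0.15],[0,0,-0.2],[0,0,-0.2],[0,0,-0.3],[0,0,-0.5],[0,0,-0.5],[0,0,-0.4],[0,0,-0.2],[0,0,0]], "yaw": [0,0,0,0,0,0,0,0,0], "jaw": [0.45,0.45,0.45,0.45,0.45,0.45,0.45,0.45,0.45]}}

```text
time_s: 6.85
tcp_pos: [524.7, 45.2, 170.5]
orientation: [3.138, 0.001, 1.634]
force: [-0.8, -0.9, -1.8]
finger_gap: 0.56
finger_force: 42.3
```

```bash
python3 - <<'E'
from h import *
s=robot.get_state(); print(s['tcp_pos'],s['orientation'],s['force'],s['moment'],s['finger_gap'],s['finger_force'])
p,d=grab('side')
cv2.imwrite('pics/crop4.png',cv2.resize(p[160:300,270:430,::-1],(640,560),interpolation=cv2.INTER_CUBIC))
E
```

```text
[524.68592448  45.22310272 170.46238823] [3.13750868e+00 1.05629704e-03 1.63365606e+00] [-0.80172287 -0.9351463  -1.78747649] [-0.01368654  0.03075119 -0.02875421] 0.5601777320965922 42.284594097873196
```

View pics/crop4.png

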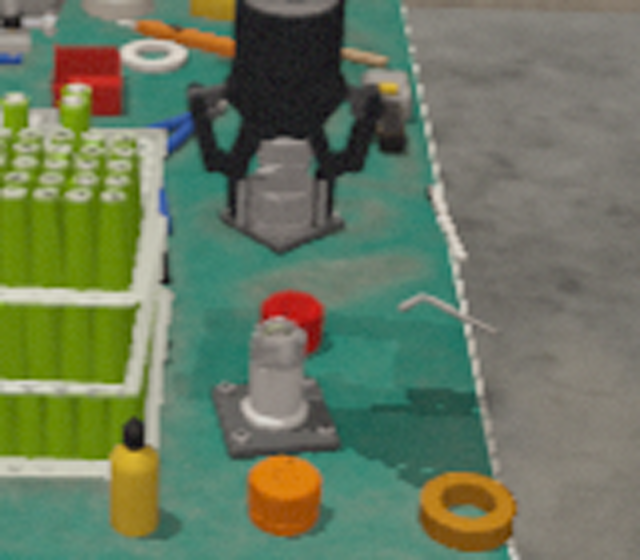

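The cap is off and in the gripper, at crop pixel (282,190). The open pot shows its cell at (280,330). Now I move 15 cm toward -y.

{"fn": "send_rows", "kwargs": {"translation": [[-0.24,-0.01,0],[-0.5,-0.03,0],[-0.6,-0.04,0],[-0.7,-0.05,0],[-0.7,-0.05,0],[-0.5,-0.03,0],[-0.35,-0.02,0],[-0.15,-0.01,0],[0,0,0],[0,0,0],[0,0,0],[0,0,0]], "yaw": [0,0,0,0,0,0,0,0,0,0,0,0], "jaw": [0.45,0.45,0.45,0.45,0.45,0.45,0.45,0.45,0.45,0.45,0.45,0.45]}}

```text
time_s: 8.1
tcp_pos: [523.2, -103.6, 168.3]
orientation: [3.142, -0.0, 1.635]
force: [-0.2, 0.2, -2.3]
finger_gap: 0.561
finger_force: 42.3
```

```bash
python3 - <<'E'
from h import *
s=robot.get_state(); print(s['tcp_pos'],s['orientation'],s['force'],s['finger_gap'],s['finger_force'],s['qvel'])
p,d=grab('side');q,_=grab('top')
a=cv2.resize(p[150:290,270:420,::-1],(400,373),interpolation=cv2.INTER_CUBIC); b=cv2.resize(q[160:300,170:320,::-1],(400,373),interpolation=cv2.INTER_CUBIC)
cv2.imwrite('pics/crop5.png',np.hstack([a,b]))
E
```

```text
[ 523.22365485 -103.56952898  168.33880631] [ 3.14151875e+00 -4.52734891e-05  1.63497718e+00] [-0.19090303  0.24427022 -2.32945696] 0.5612306026600522 42.28485985309817 [-3.80299528e-03 -1.14359109e-03 -6.30985824e-05 -7.62895226e-04
 -6.34714589e-04 -1.65677421e-03]
```

View pics/crop5.png

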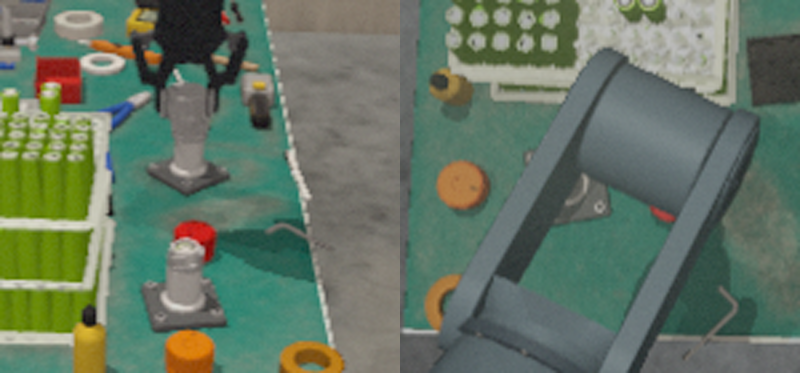

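The cap is held upright at crop pixel (187,100), about 149 mm to the side of the open pot. The cell is still standing in the pot at (185,245), and the things round about have not moved.

```bash
python3 -c "
from workcell import workorder; print(workorder.sign_off())"
```

```text
the job is handed in; nothing more can be done
None
```

The left pot's cap came off anticlockwise (ordinary thread), and the gripper now holds it upright, about 9 cm above the rim and 15 cm to the pot's right; the job is handed in.

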